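# Pin and raise the recipe-filming monopod

## Robot

A 6-joint arm with a two-finger parallel gripper is mounted at the origin on the work surface. World frame = base frame: x ahead of the robot, y to its left, z up, the work surface at z = 0. Lengths are in m, angles in rad, forces in N, time in s.
With the tool pointing down it reaches from about 0.35 to 0.775 m from the base axis. Payload 5.5 kg.
Tool frame: the origin (TCP) lies on the centre line of the jaws, within the pads' length; the fingertips stand bot.tips_ahead ahead of it and the grasp point (between the pads) lies 8 mm behind it (bot.tips_ahead is the distance from the TCP to the fingertips, in m); z points along the fingers, y is the direction in which the jaws open and shut (so a half turn about z gives the same grasp; the last joint's range is limited). The gripper opens to 85 mm and grips with 20 to 120 N. Pads are 22 mm wide; open, the fingers measure 114 mm over their backs; the gripper's body (76 mm by 85 mm) begins 54 mm behind the grasp point. The pads swing forward as they close: fully open they stand 13 mm farther back than shut.
Start: joints at [-1.391, 0.313, 0.046, 1.304, 0, 1.431], TCP at [0.181, -0.546, 0.242] pointing down, gripper open.
Joint ranges: [-2.76, 2.76], [-0.86, 1.69], [-1.03, 1.26], [-2.2, 2.34], [-1.47, 1.5], [-3.14, 3.14]. Speed limits (rad/s): [2.57, 2.57, 3.14, 3.14, 3.14, 3.14].

## Interface

Orientations are given as a unit quaternion [x, y, z, w].
In Python, from workcell import bot, imaging, ticket gives the robot as it stands. The module is installed in compiled form; this text tells all that it offers.
- The arm moves only by the tool send_rows, never from a script. Its argument "increments" is a list of rows, each a list of 3 entries, a list of its own where there are three numbers: the shift along the tool's x, y, z scaled (see below), then the turn about the tool's z scaled (see below), then the closure, from -1 (fully open) to 1 (shut). A call has 1 to 8 rows; each row shifts and turns the commanded pose from where the row before left it, along the tool's axes as they then stand; what a row does not reach is not made up. The controller multiplies each number of a shift by 0.2 m and each number of a turn by 180 degrees. A row lasts 1/10 s, in which the tool goes at most 50 mm and 8.59 degrees, less where a joint would pass 70% of its speed; a pose out of reach is approached as far as the arm can. A call with a number of a shift or a turn outside -1 to 1 is refused whole. A call with a gripper value outside its range is refused whole. The fingers move at their own pace and stop on an object; "newtons" is the grip in N (left out, the last holds). Time passes only in rows, so rows that do not move let the fingers close. It gives the time, the measured TCP pose, the force and the opening at its end, in the units of the state.
- bot.read_state(): the state, without advancing time (a new reading comes with each control period).
- imaging.camera(name): name is "scene" or "side" or "wrist"; returns the picture (480x640x3 uint8, red, green, blue); there is no depth.
- imaging.camera_params(name): a dict with "fx", "fy", "cx", "cy" (pixels), "extrinsics" (4x4, takes a point from world to camera coordinates); the wrist camera has in their place "tool_from_camera" (4x4, takes a point from camera to tool coordinates, whose origin is the TCP and whose axes are the flange's). Camera axes: x right, y up, looking along -z (the intrinsics and any distortion apply to the point x, -y, -z); pixel columns grow to the right and rows downward; lengths in m; the calibration is good to about 2 mm. A picture is of the moment at which its call begins: read the wrist's pose just before it. camera_params takes no time and is no camera call.
- ticket.sign_off(): hands the job in, once; it reports no verdict.
The state is a dict: "t": time; "joint_pos": joint angles; "joint_velocities": joint speeds; "joint_torque": joint torques, N m; "position": TCP position; "orientation": TCP orientation; "wrist_force": force on the tool from outside, world axes, zero at the start; "moment": the same for the moment, N m; "opening": finger opening in m.
Only numpy, scipy, OpenCV 4.12 (cv2) and the standard library are available. Lean on these libraries where they do the work, as an engineer would, in place of code of your own. Each camera call takes 0.05 s, during which the arm holds its last target. There are 200 camera calls.

## Task

Get the filming monopod ready on the counter: take the red-handled lock pin from the wooden block and push it fully home through the dock's yellow bridge and the monopod's foot, and let go of it. Then pinch the monopod's head with its orange release button pressed in, draw it up past the first stop to the second, and finish while holding it up there with the button still pressed in. Leave the pin in place and everything else on the counter where it is.

Things in the scene. Friction and masses are not known exactly. Their poses are not given: they have to be found in the camera images.
- dock: Steel plate fixed to the counter, 200 x 110 x 8 mm, origin at the centre of its underside, z up, local x along its length. A yellow bridge (36 mm along x, 110 mm wide, top 31 mm above the counter) crosses it at x = -50 mm; two aluminium rails at x = +10 to +95 mm hold the monopod's foot. The monopod's vertical axis stands at x = +50 mm, y = 0.
- dock_hole (a point): Centre of the mouth of the vertical pin hole, on top of the bridge, 31 mm above the counter. The hole is 12 mm wide and goes through the bridge (10 mm), the aluminium tongue of the monopod's foot under it (10 mm) and the plate. The monopod's axis is 100 mm from it along dock x.
- foot (a joint): How far (m) the monopod's foot has slid out of the rails towards dock -x; 0 (as it starts) = home, its hole in line with the bridge's. About 8 N of friction.
- lock_pin: Lock pin, upright, about 70 g. Origin at its tip, z up along its axis. Steel shank 9 mm in diameter and 27 mm long with a 6 mm tapered nose; then a 22 mm shoulder disc 4 mm thick; then a red round handle 20 mm in diameter from 31 to 69 mm above the tip. It starts with its shoulder on the wooden block. Fully home in the dock, the shoulder lies on the bridge and the tip is 4 mm above the counter.
- pin_grip (a point): On the pin's axis, 53 mm above its tip: the place to hold the red handle.
- kit_block: Wooden block fixed to the counter, 70 (x) x 150 (y) x 36 mm, origin at the centre of its underside. Two 12 mm holes, 32 mm deep, at y = -35 and +35 mm hold the lock pin and the camera screw, either way round.
- head: The monopod's black grip head: a block 36 (x) x 32 (y) mm, from 31 mm below to 22 mm above its origin, which is on the monopod's axis at button height (183 mm above the counter when collapsed). A brass camera stud stands 8 mm above its top. Axes as the dock's. The grey collar below it is 41 mm wide; its top stays 150 mm above the counter.
- release_button (a point): Centre of the head's -y face (dock axes), 16 mm from the axis, where the orange button stands out: 16 mm in diameter and 6 mm proud when out, so that head and button measure 38 mm across y, and 32 mm when squeezed.
- button (a joint): How far (m) the button is pressed into the head: 0 out, 0.006 flush. A spring pushes back with about 3 N at first, 8 N fully in. The catch is free from about 0.004 on; with less it holds the telescope at its stop, or drags until it falls in at the next.
- mast (a joint): How far (m) the telescope is drawn up: 0 collapsed (at start, caught), 0.05 first stop (one orange ring shows above the collar), 0.10 second stop, the end of travel (a pair of rings shows too). With the button held in it passes the first stop freely and its 280 g slide with 1.5 N of friction, so the hand carries it; let go between stops, the catch drags on the tube.
- camera_screw: Bystander: brass camera screw with a black wheel 30 mm wide, 47 mm tall in all, in the other hole of the wooden block. Origin at its tip.
- dye_bottle: Bystander: small red food-colour bottle, 28 mm wide, 75 mm tall. Origin at the centre of its underside.
- action_camera: Bystander: dark camera 64 x 32 x 45 mm. Origin at the centre of its underside.
- chopping_blade: Bystander: food processor blade, white hub 85 mm tall with two steel wings 150 mm across. Origin at the centre of its underside.
- processor_lid: Bystander: clear processor lid 176 mm wide with a feed chute 100 mm tall and a black latch. Origin at the centre of its underside.
- sponge: Bystander: yellow and green sponge 110 x 70 x 30 mm. Origin at the centre of its underside.
- measuring_cup: Bystander: white ceramic cup 84 mm wide, 75 mm tall, with a handle. Origin at the centre of its underside.
- spatula: Bystander: kitchen spatula lying flat, with a red handle. Origin near its middle, on the counter.
Not all that is in view belongs to the job. Leave any pink or purple look-alike of the lock_pin alone.

How it is judged:
On the way, in this order (a step that is already met when the one before it is completed fails the run):
1. the lock pin is fully home through bridge and foot, and let go (z of lock_pin in the frame of dock below 0.008 m and horizontal distance between lock_pin and dock_hole below 0.004 m and angle between lock_pin's own z axis and vertical below 0.12 rad and contact force between the fingers and lock_pin below 0.1 N), for 0.2 s.
2. the fingers press the release button in (value of joint button above 0.004 m and contact force between the fingers and head above 2 N), for 0.1 s.
3. the telescope is drawn up to the second stop (value of joint mast above 0.095 m), for 0.2 s.
At the end, for the whole second after the job is handed in: Fingers hold the head (over 2 N), button in over 4 mm so the robot alone carries it, at rest drawn up over 95 of 100 mm; foot home within 5 mm; pin untouched and fully home (tip within 4 mm of its lowest place and of the hole axis, upright within 0.12 rad) (all of step 1 and all of step 2 and value of joint mast above 0.095 m and velocity of joint mast between -0.01 and 0.01 m/s and value of joint foot below 0.005 m and contact force between the arm and lock_pin below 0.1 N); the arm keeps its last pose, push and grip.
It fails at once if a bystander is moved by more than 30 mm (distance of any of camera_screw, dye_bottle, action_camera, chopping_blade, processor_lid, sponge, measuring_cup, spatula from where it was at the start of the episode above 0.03 m).
It also fails if it takes over 58 s, if anything falls off the work surface, if the arm or the gripper's body presses on something with over 40 N, if the wrist force passes 120 N, or if a joint passes its speed limit or range.

## Working session

There is one attempt and no reset: what is moved stays moved. The work goes in short steps, Python scripts to look and compute and a tool call to move; the robot and the scene stay as the last step left them, time stands still between calls to the robot, and variables do not carry over. Pictures are saved under pics/ and viewed, about 8 in all and at most 12, crops included, and the job is handed in when it is done.

Besides the shell and the picture viewer there is one more tool, called after "Request:" by a JSON object that holds its "op" and its "data". send_rows: Moves the arm, as the interface text tells. Its arguments: {"type":"object","properties":{"increments":{"type":"array","items":{"type":"array"}},"newtons":{"type":"number"}},"required":["increments"]}

```bash
mkdir -p pics; python3 - <<'E'
from workcell import bot, imaging, ticket
import cv2,numpy as np
s=bot.read_state(); print(s, bot.tips_ahead)
for n in ["scene","side"]:
    im=imaging.camera(n); cv2.imwrite(f"pics/{n}0.png",im[:,:,::-1]); 
for n in ["scene","side","wrist"]: print(n,imaging.camera_params(n))
E
```

```text
{'t': 0.0, 'joint_pos': array([-1.39062100e+00,  3.14006249e-01,  4.49738407e-02,  1.30358265e+00,
        3.43241820e-05,  1.43118279e+00]), 'joint_velocities': array([-0.00057603, -0.00110933,  0.00123228, -0.00045585,  0.00023819,
       -0.00156955]), 'joint_torque': array([ 2.74124768e-04, -4.80630291e+01,  2.98532224e+01,  1.96036912e-02,
       -4.27125599e-05,  6.78099369e-06]), 'position': array([ 0.18066578, -0.54536922,  0.24140341]), 'orientation': array([ 9.87243691e-01,  1.59213905e-01, -1.28288678e-06, -9.09524638e-04]), 'wrist_force': array([-0.48178407,  0.02275252, -0.11590565]), 'moment': array([-0.00051675,  0.02476446, -0.02301124]), 'opening': 0.08538270242121902} 0.011
scene {'fx': 538.3021594243179, 'fy': 538.3021594243179, 'cx': 322.78628105865187, 'cy': 241.1726772790555, 'extrinsics': array([[ 1.11647436e-01,  9.93746386e-01,  1.72342829e-03,
        -6.70054810e-02],
       [-8.12748129e-01,  9.03140757e-02,  5.75572626e-01,
         3.91605081e-01],
       [ 5.71817567e-01, -6.56619208e-02,  8.17748851e-01,
        -1.73795011e+00],
       [ 0.00000000e+0
[... 202 characters left out ...]
836 , -0.41674181,  0.01602682,  0.52587156],
       [ 0.29168941, -0.60774798,  0.73862012, -0.24697422],
       [-0.29807362,  0.67599457,  0.67393134, -1.20599417],
       [ 0.        ,  0.        ,  0.        ,  1.        ]])}
wrist {'fx': 411.7311225011522, 'fy': 411.7311225011522, 'cx': 320.11909434529923, 'cy': 240.9928762520401, 'tool_from_camera': array([[ 8.38457098e-05,  9.66193431e-01,  2.57818244e-01,
         6.54787203e-02],
       [ 9.99999982e-01, -1.25415338e-04,  1.44791025e-04,
        -1.44508081e-04],
       [ 1.72230500e-04,  2.57818227e-01, -9.66193424e-01,
        -1.31212762e-01],
       [ 0.00000000e+00,  0.00000000e+00,  0.00000000e+00,
         1.00000000e+00]])}
```

View pics/scene0.png

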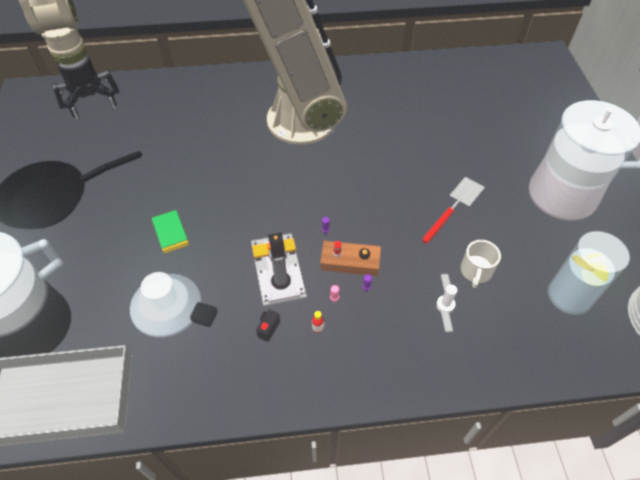

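View pics/side0.png

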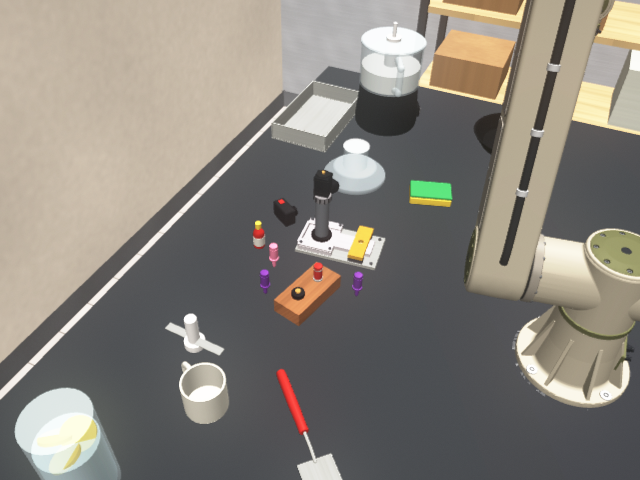

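```bash
cat > h.py <<'E'
import cv2,numpy as np
from workcell import bot, imaging, ticket
from scipy.spatial.transform import Rotation as R
def ray(n,uv,state=None):
    p=imaging.camera_params(n)
    d=np.array([(uv[0]-p['cx'])/p['fx'],-(uv[1]-p['cy'])/p['fy'],-1.])
    if n=='wrist':
        T=np.eye(4);T[:3,:3]=R.from_quat(state['orientation']).as_matrix();T[:3,3]=state['position'];C=T@p['tool_from_camera']
    else: C=np.linalg.inv(p['extrinsics'])
    return C[:3,3],C[:3,:3]@d
def plane(n,uv,z,state=None):
    o,d=ray(n,uv,state); return o+d*(z-o[2])/d[2]
def tri(rs):
    A=np.zeros((3,3));b=np.zeros(3)
    for o,d in rs:
        d=d/np.linalg.norm(d);P=np.eye(3)-np.outer(d,d);A+=P;b+=P@o
    x=np.linalg.solve(A,b)
    return x,[np.linalg.norm(np.cross(x-o,d/np.linalg.norm(d))) for o,d in rs]
def proj(n,X,state=None):
    p=imaging.camera_params(n)
    if n=='wrist':
        T=np.eye(4);T[:3,:3]=R.from_quat(state['orientation']).as_matrix();T[:3,3]=state['position'];E=np.linalg.inv(T@p['tool_from_camera'])
    else: E=p['extrinsics']
    c=E@np.r_[X,1]; return np.array([p['cx']+p['fx']*c[0]/-c[2],p['cy']-p['fy']*c[1]/-c[2]])
def blobs(im,lo,hi,amin=15,roi=None):
    h=cv2.cvtColor(im,cv2.COLOR_RGB2HSV);m=cv2.inRange(h,np.array(lo),np.array(hi))
    if lo[0]==0 and hi[0]<12: m|=cv2.inRange(h,np.array([170,lo[1],lo[2]]),np.array([180,hi[1],hi[2]]))
    if roi: k=np.zeros_like(m);k[roi[1]:roi[3],roi[0]:roi[2]]=1;m=m*k
    n,l,s,c=cv2.connectedComponentsWithStats(m)
    return [(c[i].round(1),s[i].tolist()) for i in range(1,n) if s[i][4]>=amin],m
E
python3 - <<'E'
from h import *
S=cv2.imread('pics/scene0.png')[:,:,::-1].copy();D=cv2.imread('pics/side0.png')[:,:,::-1].copy()
for nm,im,roi in (('scene',S,(230,200,400,340)),('side',D,(230,150,400,330))):
    for c,lo,hi in (('red',(0,150,90),(6,255,255)),('yel',(18,150,120),(32,255,255)),('wood',(6,120,60),(16,220,220)),('org',(8,200,180),(17,255,255))):
        print(nm,c,blobs(im,lo,hi,8,roi)[0])
cs=cv2.resize(S[200:340,230:400],None,fx=4,fy=4,interpolation=cv2.INTER_CUBIC);cv2.imwrite('pics/s1.png',cs[:,:,::-1])
cs=cv2.resize(D[160:325,250:390],None,fx=3.6,fy=3.6,interpolation=cv2.INTER_CUBIC);cv2.imwrite('pics/d1.png',cs[:,:,::-1])
a=cv2.imread('pics/s1.png');b=cv2.imread('pics/d1.png');H=600
f=lambda i,w:cv2.resize(i,(w,int(i.shape[0]*w/i.shape[1])))
a=f(a,420);b=f(b,370);o=np.zeros((max(a.shape[0],b.shape[0]),790,3),np.uint8);o[:a.shape[0],:420]=a;o[:b.shape[0],420:]=b;cv2.imwrite('pics/both.png',o)
E
```

```text
scene red [(array([337.3, 244.2]), [334, 241, 8, 7, 45]), (array([336.5, 251.1]), [334, 250, 6, 3, 10]), (array([317.3, 321.2]), [313, 318, 10, 7, 52]), (array([264. , 325.6]), [261, 323, 7, 7, 35])]
scene yel [(array([288.9, 244.7]), [283, 239, 12, 12, 118]), (array([260.1, 250.1]), [252, 244, 17, 14, 175]), (array([364.4, 251.5]), [363, 250, 4, 4, 11]), (array([317.4, 314.7]), [315, 311, 6, 8, 41])]
scene wood [(array([269.6, 246.6]), [269, 243, 2, 7, 9]), (array([351.1, 257.1]), [321, 242, 59, 32, 1184]), (array([317.1, 318. ]), [314, 316, 8, 4, 9])]
scene org []
side red [(array([281. , 201.1]), [278, 199, 7, 5, 24]), (array([258.2, 233. ]), [253, 228, 11, 10, 86]), (array([258.4, 247.1]), [254, 246, 10, 3, 16]), (array([317.7, 266.1]), [314, 263, 9, 8, 57]), (array([317.5, 274.6]), [314, 271, 8, 8, 51])]
side yel [(array([257.3, 225.7]), [255, 221, 6, 9, 32]), (array([360.4, 242.6]), [348, 226, 26, 35, 483])]
side wood [(array([303.7, 298.2]), [274, 265, 67, 61, 1126]), (array([323.1, 269.8]), [322, 266, 4, 10, 18]), (array([328.6, 276.4]), [320, 271, 17, 14, 51])]
side org []
```

View pics/both.png

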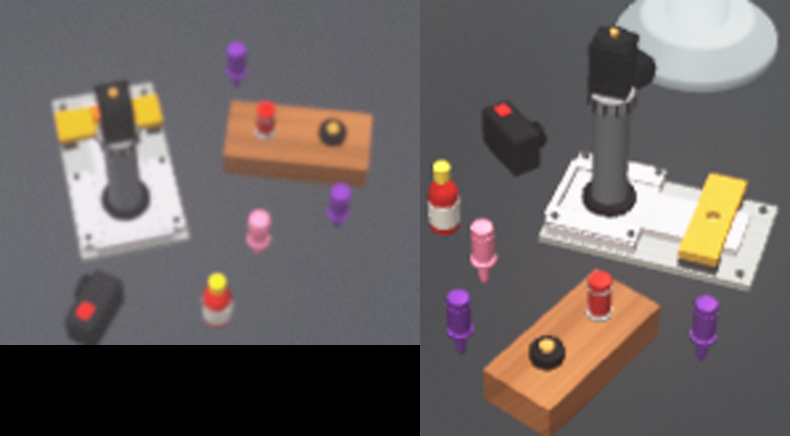

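```bash
python3 - <<'E'
from h import *
print('pin tri',tri([ray('scene',(337.2,247)),ray('side',(317.7,270.5))]))
print('stud tri',tri([ray('scene',(275.7,237.2)),ray('side',(323.4,172.5))]))
print('hole',plane('side',(360.9,241.4),.031), plane('side',(360.4,242.6),.031))
D=cv2.imread('pics/side0.png')[:,:,::-1].copy();S=cv2.imread('pics/scene0.png')[:,:,::-1].copy()
_,m=blobs(D,(18,150,120),(32,255,255),8,(340,215,390,275))
c=max(cv2.findContours(m,0,1)[0],key=cv2.contourArea)[:,0]
P=np.array([plane('side',p,.031)[:2] for p in c.astype(float)],np.float32)*1000
print('bridge side',cv2.minAreaRect(P))
_,m=blobs(S,(18,150,120),(32,255,255),8,(240,230,305,270))
c=np.vstack(cv2.findContours(m,0,1)[0])[:,0]
P=np.array([plane('scene',p,.031)[:2] for p in c.astype(float)],np.float32)*1000
print('bridge scene',cv2.minAreaRect(P))
E
```

```text
pin tri (array([0.549334  , 0.04472992, 0.05929956]), [np.float64(0.0026525728206878043), np.float64(0.002652572820687709)])
stud tri (array([ 0.60805493, -0.10673401,  0.20827703]), [np.float64(0.0018166150280926345), np.float64(0.0018166150280927885)])
hole [ 0.50823357 -0.11244031  0.031     ] [ 0.50776963 -0.1079417   0.031     ]
bridge side ((507.4856262207031, -109.41706848144531), (37.10711669921875, 118.34696960449219), 7.861711025238037)
bridge scene ((511.0976867675781, -120.14679718017578), (38.644989013671875, 109.25870513916016), 6.979084491729736)
```

Request:
{"op": "send_rows", "data": {"increments": [[[0,0,-0.01],-0.047,-1],[[0,0,-0.01],-0.047,-1],[[0,0,-0.01],-0.047,-1],[[0,0,-0.01],-0.047,-1],[[0,0,-0.01],-0.047,-1],[[0,0,-0.01],-0.047,-1],[[0,0,-0.01],-0.047,-1],[[0,0,-0.01],-0.047,-1]]}}

```text
t: 0.9
position: [0.1807, -0.5456, 0.2579]
orientation: [0.729, 0.684, 0.0, -0.0]
wrist_force: [-0.1, -0.2, 0.5]
opening: 0.0854
```

Request:
{"op": "send_rows", "data": {"increments": [[[0,0,-0.01],-0.047,-1],[[0,0,-0.01],-0.047,-1],[[0,0,-0.01],-0.047,-1],[[0,0,-0.01],-0.047,-1],[[0,0,-0.01],-0.047,-1],[[0,0,-0.01],-0.047,-1],[[0,0,-0.01],-0.047,-1],[[0,0,-0.01],-0.047,-1]]}}

```text
t: 1.7
position: [0.1807, -0.5456, 0.2738]
orientation: [0.225, 0.974, 0.0, -0.0]
wrist_force: [0.4, -0.4, 0.0]
opening: 0.0853
```

Request:
{"op": "send_rows", "data": {"increments": [[[0,0,-0.01],-0.047,-1],[[0,0,-0.01],-0.047,-1],[[0,0,-0.01],-0.047,-1],[[0,0,-0.01],-0.047,-1],[[0,0,0],0,0.05]]}}

```text
t: 2.2
position: [0.1807, -0.5458, 0.2821]
orientation: [-0.066, 0.998, 0.0, -0.0]
wrist_force: [0.1, 0.3, -0.4]
opening: 0.0732
```

```bash
cat >> h.py <<'E'
def delta(tgt,s=None):
    s=s or bot.read_state();M=R.from_quat(s['orientation']).as_matrix()
    d=M.T@(np.array(tgt)-s['position'])
    print('t',round(s['t'],2),'pos',s['position'].round(4),'yaw',np.degrees(np.arctan2(M[1,0],M[0,0])).round(2),'tilt',M[:,2].round(3),'F',s['wrist_force'].round(1),'open',round(s['opening'],4))
    print('tool delta m',d.round(4),'units',(d/.2).round(3))
E
python3 -c "
from h import *
delta([.53,-.03,.28]);print(bot.read_state()['joint_pos'])"
```

```text
t 2.2 pos [ 0.1807 -0.5458  0.2821] yaw -172.46 tilt [-0.  0. -1.] F [ 0.1  0.3 -0.4] open 0.0732
tool delta m [-0.414   0.4655  0.0023] units [-2.07   2.327  0.011]
[-1.39062404e+00  3.06754123e-01  1.33818786e-01  1.39827016e+00
 -1.91348812e-05 -1.52228697e+00]
```

Request:
{"op": "send_rows", "data": {"increments": [[[-0.138,0.155,0],0,0.05],[[-0.138,0.155,0],0,0.05],[[-0.138,0.155,0],0,0.05],[[-0.138,0.155,0],0,0.05],[[-0.138,0.155,0],0,0.05],[[-0.138,0.155,0],0,0.05],[[-0.138,0.155,0],0,0.05],[[-0.138,0.155,0],0,0.05]]}}

```text
t: 3.0
position: [0.3677, -0.2695, 0.2821]
orientation: [-0.063, 0.998, -0.0, -0.0]
wrist_force: [0.6, -0.1, 0.6]
opening: 0.0406
```

Request:
{"op": "send_rows", "data": {"increments": [[[-0.138,0.155,0],0,0.05],[[-0.138,0.155,0],0,0.05],[[-0.138,0.155,0],0,0.05],[[-0.138,0.155,0],0,0.05],[[-0.138,0.155,0],0,0.05],[[-0.138,0.155,0],0,0.05],[[-0.138,0.155,0],0,0.05],[[0,0,0],0,0.05]]}}

```text
t: 3.8
position: [0.5321, -0.0269, 0.2815]
orientation: [-0.066, 0.998, 0.001, 0.0]
wrist_force: [-0.4, -0.2, -0.2]
opening: 0.0406
```

```bash
python3 - <<'E'
from h import *
import pickle
s=bot.read_state();im=imaging.camera('wrist');cv2.imwrite('pics/w1.png',im[:,:,::-1]);pickle.dump(s,open('w1.pkl','wb'))
delta([.53,-.03,.28])
print(proj('wrist',[.508,-.118,.031],s),proj('wrist',[.549,.0447,.06],s))
E
```

```text
t 3.85 pos [ 0.5309 -0.0286  0.2815] yaw -172.43 tilt [-0.001  0.    -1.   ] F [-0.3  0.1  0.5] open 0.0407
tool delta m [ 0.0011 -0.0012  0.0015] units [ 0.006 -0.006  0.007]
[224.15689539 163.56295606] [397.21060295 237.41242289]
```

View pics/w1.png

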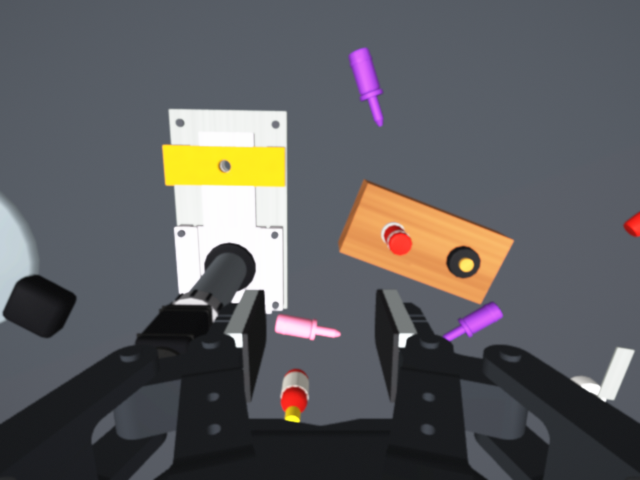

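```bash
python3 - <<'E'
from h import *
import pickle
s=pickle.load(open('w1.pkl','rb'));im=cv2.imread('pics/w1.png')[:,:,::-1].copy()
_,m=blobs(im,(18,150,120),(32,255,255),8,(150,130,300,200))
cs,hier=cv2.findContours(m,cv2.RETR_CCOMP,1)
o=max(cs,key=cv2.contourArea)
P=np.array([plane('wrist',p,.031,s)[:2] for p in o[:,0].astype(float)],np.float32)*1000
print('bridge',cv2.minAreaRect(P))
for i,c in enumerate(cs):
    if hier[0][i][3]>=0 and cv2.contourArea(c)>20:
        (u,v),r=cv2.minEnclosingCircle(c);h=plane('wrist',(u,v),.031,s);print('hole',u,v,r,h)
b,m=blobs(im,(0,150,90),(6,255,255),15,(375,215,425,262));print(b)
pts=cv2.findNonZero(m)[:,0].astype(float)
t=pts[pts[:,1]>240]
print('ext',pts.min(0),pts.max(0))
for uv in [(400,244)]: print('top',plane('wrist',uv,.078,s))
pink=imaging.camera_params
# wood rect at z .036 (top face)
c=cv2.resize(im[205:275,360:440],None,fx=7,fy=7,interpolation=cv2.INTER_CUBIC)
c2=cv2.resize(im[135:205,180:270],None,fx=6,fy=6,interpolation=cv2.INTER_CUBIC)
o=np.zeros((490,1100,3),np.uint8);o[:490,:560]=c;o[:420,560:1100]=c2
cv2.imwrite('pics/w1c.png',cv2.resize(o,(790,352))[:,:,::-1])
E
```

```text
bridge ((509.5606384277344, -118.1990966796875), (36.0716552734375, 110.6948013305664), 7.615090847015381)
hole 224.5 166.0 7.43313455581665 [ 0.51015358 -0.11752861  0.031     ]
[(array([390.5, 230.7]), [385, 226, 16, 14, 87]), (array([399.8, 243.5]), [389, 232, 23, 23, 404])]
ext [385. 226.] [411. 254.]
top [0.55019607 0.04397717 0.078     ]
```

View pics/w1c.png

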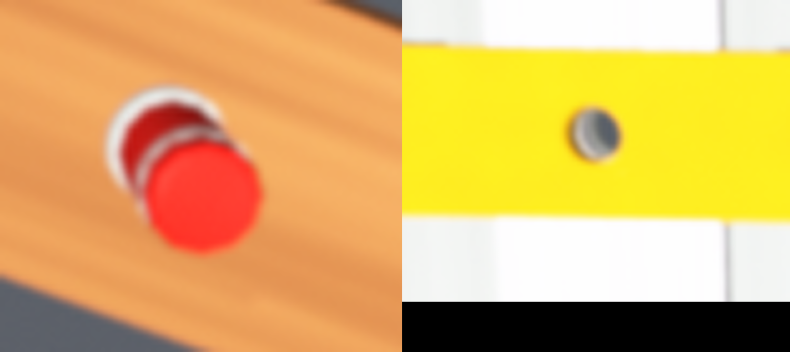

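```bash
python3 -c "
from h import *
delta([.550,.044,.105])"
```

```text
t 3.85 pos [ 0.5309 -0.0286  0.2815] yaw -172.43 tilt [-0.001  0.    -1.   ] F [-0.3  0.1  0.5] open 0.0407
tool delta m [-0.0287  0.0694  0.1765] units [-0.143  0.347  0.882]
```

Request:
{"op": "send_rows", "data": {"increments": [[[-0.036,0.087,0.11],0,0.05],[[-0.036,0.087,0.15],0,0.05],[[-0.036,0.087,0.15],0,0.05],[[-0.036,0.087,0.15],0,0.05],[[0,0,0.15],0,0.05],[[0,0,0.11],0,0.05],[[0,0,0.06],0,0.05],[[0,0,0],0,0.05]]}}

```text
t: 4.65
position: [0.5481, 0.0412, 0.1046]
orientation: [-0.064, 0.998, 0.0, -0.002]
wrist_force: [-1.2, -0.4, 0.3]
opening: 0.0406
```

```bash
python3 - <<'E'
from h import *
s=bot.read_state();im=imaging.camera('wrist')
delta([.550,.044,.054],s)
b,m=blobs(im,(0,150,90),(6,255,255),60);print(b)
print(proj('wrist',[.55,.044,.078],s))
cv2.imwrite('pics/w2.png',im[:,:,::-1])
E
```

```text
t 4.65 pos [0.5481 0.0412 0.1046] yaw -172.63 tilt [-0.004 -0.    -1.   ] F [-1.2 -0.4  0.3] open 0.0406
tool delta m [-0.0024  0.0025  0.0506] units [-0.012  0.012  0.253]
[(array([325.4, 266. ]), [306, 257, 41, 25, 454]), (array([327.3, 297.9]), [304, 274, 47, 48, 1690])]
[325.5657265  299.46023608]
```

View pics/w2.png

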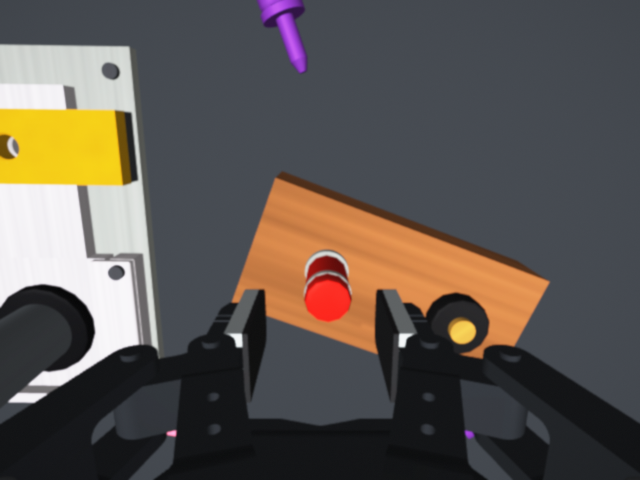

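Request:
{"op": "send_rows", "data": {"increments": [[[-0.006,0.008,0.08],0,0.05],[[-0.006,0.006,0.1],0,0.05],[[0,0,0.073],0,0.05],[[0,0,0],0,0.05],[[0,0,0],0,1],[[0,0,0],0,1],[[0,0,0],0,1],[[0,0,0],0,1]], "newtons": 40}}

```text
t: 5.5
position: [0.5531, 0.0449, 0.0574]
orientation: [-0.065, 0.998, -0.0, 0.002]
wrist_force: [-1.0, -0.4, 6.4]
opening: 0.0192
```

```bash
python3 -c "
from h import *
delta([.550,.044,.12])"
```

```text
t 5.5 pos [0.5531 0.0449 0.0574] yaw -172.49 tilt [ 0.003 -0.001 -1.   ] F [-1.  -0.4  6.4] open 0.0192
tool delta m [ 0.003  -0.0005 -0.0626] units [ 0.015 -0.003 -0.313]
```

Request:
{"op": "send_rows", "data": {"increments": [[[0,0,-0.03],0,1],[[0,0,-0.06],0,1],[[0,0,-0.11],0,1],[[0,0,-0.11],0,1],[[0,0,0],0,1],[[0,0,0],0,1]]}}

```text
t: 6.1
position: [0.5522, 0.0452, 0.1184]
orientation: [-0.066, 0.998, -0.0, 0.001]
wrist_force: [-1.0, 0.3, -0.9]
opening: 0.0189
```

```bash
python3 - <<'E'
from h import *
delta([.510,-.1175,.12])
s=bot.read_state();im=imaging.camera('wrist');cv2.imwrite('pics/w3.png',im[:,:,::-1])
S=imaging.camera('side');cv2.imwrite('pics/side3.png',S[:,:,::-1])
c=cv2.resize(S[200:310,250:390],(509,400),interpolation=cv2.INTER_CUBIC)
w=im[230:400,220:420];w=cv2.resize(w,(290,246))
o=np.zeros((400,799,3),np.uint8);o[:,:509]=c;o[:246,509:]=w;cv2.imwrite('pics/v3.png',o[:,:,::-1])
E
```

```text
t 6.1 pos [0.5522 0.0452 0.1184] yaw -172.47 tilt [ 0.001 -0.    -1.   ] F [-1.   0.3 -0.9] open 0.0189
tool delta m [ 0.0631 -0.1558 -0.0017] units [ 0.315 -0.779 -0.008]
```

View pics/v3.png

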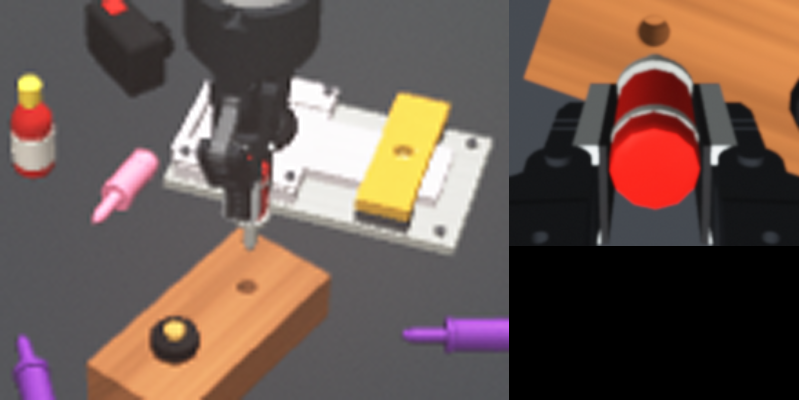

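```bash
python3 - <<'E'
from h import *
im=cv2.imread('pics/w3.png')[:,:,::-1].copy()
b,m=blobs(im,(0,190,190),(6,255,255),100,(270,250,370,400));print(b)
ys,xs=np.nonzero(m);print(xs.min(),xs.max(),ys.min(),ys.max())
p=imaging.camera_params('wrist');C=p['tool_from_camera']
def tp(u,v,z):
    d=C[:3,:3]@np.array([(u-p['cx'])/p['fx'],-(v-p['cy'])/p['fy'],-1]);o=C[:3,3];return o+d*(z-o[2])/d[2]
for c,_ in b: print(tp(*c,-.0206), tp(*c,-.024))
# intact old hole position vs lower tip expectation
E
```

```text
[(array([319.7, 345.5]), [290, 318, 61, 56, 2623])]
290 350 318 373
[ 0.00298679  0.00011082 -0.0206    ] [ 0.00488703  0.00011382 -0.024     ]
```

```bash
python3 -c "
from h import *
delta([.513,-.1171,.095])"
```

```text
t 6.2 pos [0.551  0.0452 0.1169] yaw -172.48 tilt [-0.001  0.    -1.   ] F [-0.4  0.  -0.8] open 0.0186
tool delta m [ 0.0589 -0.156   0.022 ] units [ 0.295 -0.78   0.11 ]
```

Request:
{"op": "send_rows", "data": {"increments": [[[0.049,-0.13,0],0,1],[[0.049,-0.13,0],0,1],[[0.049,-0.13,0],0,1],[[0.049,-0.13,0],0,1],[[0.049,-0.13,0],0,1],[[0.05,-0.13,0.05],0,1],[[0,0,0.06],0,1],[[0,0,0],0,1]]}}

```text
t: 7.0
position: [0.5116, -0.1168, 0.0931]
orientation: [-0.065, 0.998, 0.001, -0.002]
wrist_force: [-0.0, 1.1, -1.0]
opening: 0.0185
```

```bash
python3 - <<'E'
from h import *
im=imaging.camera('wrist');S=imaging.camera('side');Q=imaging.camera('scene')
for n,i in (('w4',im),('side4',S),('scene4',Q)): cv2.imwrite(f'pics/{n}.png',i[:,:,::-1])
delta([.513,-.1171,.095])
a=cv2.resize(im[120:420,180:460],(373,400));b=cv2.resize(S[190:290,300:400],(400,400),interpolation=cv2.INTER_CUBIC)
cv2.imwrite('pics/v4.png',np.hstack([a,b])[:,:,::-1])
E
```

```text
t 7.15 pos [ 0.5135 -0.1163  0.0953] yaw -172.42 tilt [-0.001  0.001 -1.   ] F [ 0.3  0.6 -1. ] open 0.0192
tool delta m [ 0.0006 -0.0008  0.0003] units [ 0.003 -0.004  0.001]
```

View pics/v4.png

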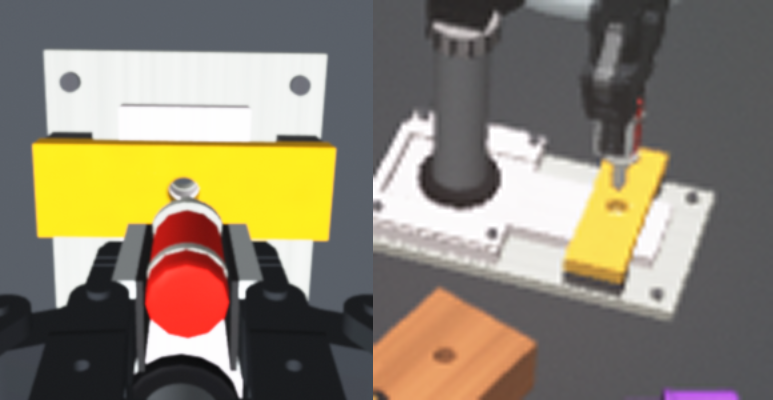

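```bash
python3 - <<'E'
from h import *
im=cv2.imread('pics/w4.png')[:,:,::-1].copy()
p=imaging.camera_params('wrist');C=p['tool_from_camera']
def tp(u,v,z):
    d=C[:3,:3]@np.array([(u-p['cx'])/p['fx'],-(v-p['cy'])/p['fy'],-1]);o=C[:3,3];return o+d*(z-o[2])/d[2]
_,m=blobs(im,(18,120,100),(34,255,255),50,(190,200,450,310))
hole=255-m[235:290,290:345]
# upper rim: non-yellow pixels near hole; print column extents per row
for r in range(245,274,2):
    x=np.nonzero(255-m[r,285:350])[0]+285
    print(r,(x.min(),x.max()) if len(x) else None,end='; ')
b,_=blobs(im,(0,190,190),(6,255,255),100,(270,250,370,420));print(b)
for c,_ in b: print('pin top tool',tp(*c,-.0206))
s=bot.read_state()
print('hole tool',tp(317.4,260.5,s['position'][2]-.031))
E
```

```text
245 None; 247 None; 249 None; 251 None; 253 None; 255 (np.int64(312), np.int64(324)); 257 (np.int64(309), np.int64(327)); 259 (np.int64(307), np.int64(328)); 261 (np.int64(307), np.int64(329)); 263 (np.int64(307), np.int64(328)); 265 (np.int64(308), np.int64(328)); 267 (np.int64(309), np.int64(326)); 269 (np.int64(311), np.int64(326)); 271 (np.int64(308), np.int64(330)); 273 (np.int64(305), np.int64(334)); [(array([319.1, 343.7]), [289, 317, 63, 56, 2683])]
pin top tool [ 3.58237131e-03 -6.83754809e-05 -2.06000000e-02]
hole tool [ 0.00252245 -0.00110116  0.06429607]
```

```bash
python3 - <<'E'
from h import *
h=plane('side',(360.75,241.5),.031);print('hole',h,'tip',[plane('side',(361.5,237.5),z) for z in (.045,.047,.049)])
for dz in (.014,.016,.018): print(proj('side',h+[0,0,dz]))
S=cv2.imread('pics/side4.png');c=S[225:250,345:380]
cv2.imwrite('pics/v5.png',cv2.resize(c,(700,500),interpolation=cv2.INTER_CUBIC))
E
```

```text
hole [ 0.50843074 -0.11195148  0.031     ] tip [array([ 0.50729566, -0.11132162,  0.045     ]), array([ 0.50662292, -0.10920721,  0.047     ]), array([ 0.50595018, -0.1070928 ,  0.049     ])]
[361.15323757 237.2022372 ]
[361.21128613 236.5835475 ]
[361.26944644 235.96366667]
```

View pics/v5.png

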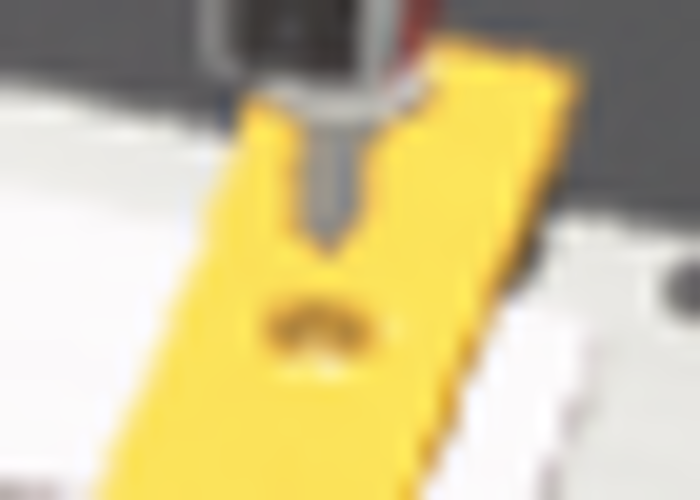

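Request:
{"op": "send_rows", "data": {"increments": [[[-0.005,-0.003,0.04],0,1],[[0,0,0.04],0,1],[[0,0,0.02],0,1],[[0,0,0.02],0,1]]}}

```text
t: 7.55
position: [0.5143, -0.1174, 0.0711]
orientation: [-0.066, 0.998, -0.0, -0.001]
wrist_force: [-0.7, -0.6, -0.2]
opening: 0.019
```

```bash
python3 -c "
from h import *
delta([.514,-.1171,.0524])"
```

```text
t 7.55 pos [ 0.5143 -0.1174  0.0711] yaw -172.45 tilt [-0.001 -0.    -1.   ] F [-0.7 -0.6 -0.2] open 0.019
tool delta m [0.0002 0.0003 0.0187] units [0.001 0.001 0.093]
```

Request:
{"op": "send_rows", "data": {"increments": [[[0,0,0.02],0,1],[[0,0,0.02],0,1],[[0,0,0.02],0,1],[[0,0,0.02],0,1],[[0,0,0.01],0,1],[[0,0,0],0,1]]}}

```text
t: 8.15
position: [0.5141, -0.1176, 0.0531]
orientation: [-0.066, 0.998, 0.0, -0.001]
wrist_force: [-3.1, -0.8, -3.1]
opening: 0.0187
```

```bash
python3 -c "
from h import *
delta([.514,-.1171,.0524])"
```

```text
t 8.15 pos [ 0.5141 -0.1176  0.0531] yaw -172.49 tilt [-0.001  0.    -1.   ] F [-3.1 -0.8 -3.1] open 0.0187
tool delta m [0.0001 0.0005 0.0007] units [0.    0.002 0.003]
```

Request:
{"op": "send_rows", "data": {"increments": [[[0.003,0,0.008],0,1],[[0,0,0.008],0,1],[[0,0,0],0,1]]}}

```text
t: 8.45
position: [0.5142, -0.1177, 0.0524]
orientation: [-0.066, 0.998, -0.0, 0.0]
wrist_force: [-7.9, 0.4, 13.9]
opening: 0.0189
```

```bash
python3 -c "
from h import *
delta([.514,-.1171,.0524])"
```

```text
t 8.45 pos [ 0.5142 -0.1177  0.0524] yaw -172.47 tilt [ 0.001 -0.    -1.   ] F [-7.9  0.4 13.9] open 0.0189
tool delta m [ 0.0001  0.0006 -0.    ] units [ 0.001  0.003 -0.   ]
```

Request:
{"op": "send_rows", "data": {"increments": [[[0,0,-0.003],0,0],[[0,0,0],0,0],[[0,0,0],0,0],[[0,0,-0.05],0,0],[[0,0,-0.15],0,0],[[0,0,-0.2],0,0],[[0,0,-0.2],0,0],[[0,0,-0.2],0,0]]}}

```text
t: 9.25
position: [0.5142, -0.1177, 0.2133]
orientation: [-0.066, 0.998, -0.0, 0.0]
wrist_force: [1.4, -0.9, 0.3]
opening: 0.0425
```

Request:
{"op": "send_rows", "data": {"increments": [[[0,0,-0.2],0,-0.4],[[0,0,-0.2],0,-0.4],[[0.15,0,-0.1],0,-0.4],[[0.15,0,0],0,-0.4],[[0,0,0],0,-0.4]]}}

```text
t: 9.75
position: [0.4526, -0.1255, 0.3131]
orientation: [-0.065, 0.998, -0.001, 0.001]
wrist_force: [-0.2, -0.2, -0.7]
opening: 0.0597
```

```bash
python3 - <<'E'
from h import *
import pickle
s=bot.read_state();im=imaging.camera('wrist');S=imaging.camera('side');Q=imaging.camera('scene')
for n,i in (('w6',im),('side6',S),('scene6',Q)): cv2.imwrite(f'pics/{n}.png',i[:,:,::-1])
pickle.dump(s,open('w6.pkl','wb'));delta([.607,-.105,.28],s)
a=im;b=cv2.resize(S[160:270,290:400],(480,480),interpolation=cv2.INTER_CUBIC)
o=np.hstack([a,b]);cv2.imwrite('pics/v6.png',cv2.resize(o,(798,342))[:,:,::-1])
E
```

```text
t 9.75 pos [ 0.4526 -0.1255  0.3131] yaw -172.55 tilt [ 0.001 -0.001 -1.   ] F [-0.2 -0.2 -0.7] open 0.0597
tool delta m [-0.1558  0.0004  0.0333] units [-0.779  0.002  0.166]
```

View pics/v6.png

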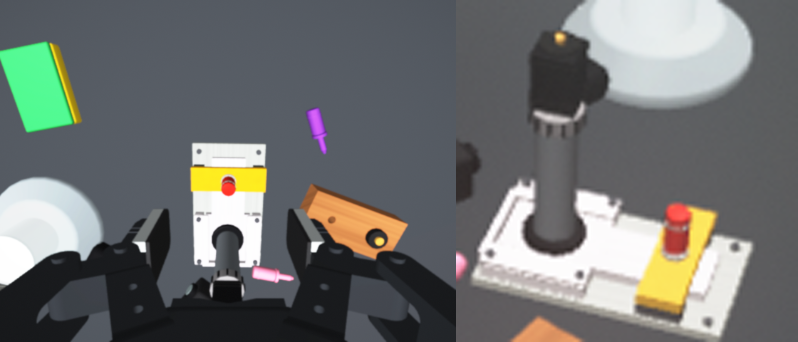

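```bash
python3 -c "
from h import *
delta([.6096,-.1048,.25])"
```

```text
t 9.9 pos [ 0.4552 -0.1257  0.3114] yaw -172.49 tilt [ 0.001 -0.    -1.   ] F [-0.  -0.4  0.6] open 0.0596
tool delta m [-0.1558  0.0006  0.0616] units [-0.779  0.003  0.308]
```

Request:
{"op": "send_rows", "data": {"increments": [[[-0.15,0,0],0,-0.4],[[-0.2,0,0],0,-0.4],[[-0.2,0,0],0,-0.4],[[-0.15,0,0],0,-0.4],[[-0.08,0,0.1],0,-0.4],[[0,0,0.15],0,-0.4],[[0,0,0.06],0,-0.4],[[0,0,0],0,-0.4]]}}

```text
t: 10.7
position: [0.6084, -0.1045, 0.2461]
orientation: [-0.066, 0.998, 0.001, -0.003]
wrist_force: [0.6, 0.6, 0.7]
opening: 0.0598
```

```bash
python3 - <<'E'
from h import *
s=bot.read_state();im=imaging.camera('wrist');S=imaging.camera('scene')
cv2.imwrite('pics/w7.png',im[:,:,::-1]);cv2.imwrite('pics/scene7.png',S[:,:,::-1])
delta([.6096,-.1048,.175],s)
print(proj('wrist',[.6096,-.1048,.205],s))
cv2.imwrite('pics/v7.png',im[140:460,140:500,::-1])
E
```

```text
t 10.7 pos [ 0.6084 -0.1045  0.2461] yaw -172.45 tilt [-0.005  0.002 -1.   ] F [0.6 0.6 0.7] open 0.0598
tool delta m [-0.0016 -0.0006  0.0711] units [-0.008 -0.003  0.355]
[318.30194663 284.73471789]
```

View pics/v7.png

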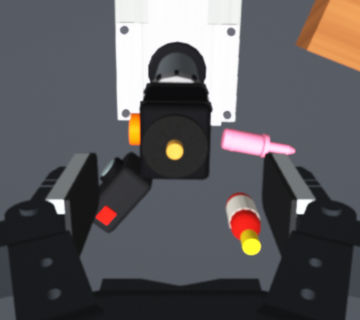

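Request:
{"op": "send_rows", "data": {"increments": [[[-0.008,-0.007,0.08],0,-0.4],[[0,0,0.12],0,-0.4],[[0,0,0.1],0,-0.4],[[0,0,0.05],0,-0.4],[[0,0,0],0,-0.4],[[0,0,0],0,0.1]]}}

```text
t: 11.4
position: [0.6118, -0.1067, 0.1807]
orientation: [-0.066, 0.998, -0.0, 0.001]
wrist_force: [0.2, -0.0, -0.0]
opening: 0.0469
```

```bash
python3 -c "
from h import *
delta([.6096,-.1058,.175])"
```

```text
t 11.4 pos [ 0.6118 -0.1067  0.1807] yaw -172.49 tilt [ 0.002 -0.001 -1.   ] F [ 0.2 -0.  -0. ] open 0.0469
tool delta m [0.002  0.0011 0.0057] units [0.01  0.006 0.028]
```

Request:
{"op": "send_rows", "data": {"increments": [[[0.005,0.003,0.025],0,0.1],[[0,0,0],0,1],[[0,0,0],0,1],[[0,0,0],0,1],[[0,0,0],0,1],[[0,0,0],0,1]], "newtons": 40}}

```text
t: 12.0
position: [0.6115, -0.1065, 0.1759]
orientation: [-0.065, 0.998, -0.001, 0.002]
wrist_force: [2.4, -2.2, 6.0]
opening: 0.0317
```

```bash
python3 -c "
from h import *
delta([.6096,-.1058,.275])"
```

```text
t 12.0 pos [ 0.6115 -0.1065  0.1759] yaw -172.53 tilt [ 0.004 -0.001 -1.   ] F [ 2.4 -2.2  6. ] open 0.0317
tool delta m [ 0.0014  0.0007 -0.0991] units [ 0.007  0.004 -0.495]
```

Request:
{"op": "send_rows", "data": {"increments": [[[0,0,-0.02],0,1],[[0,0,-0.05],0,1],[[0,0,-0.06],0,1],[[0,0,-0.06],0,1],[[0,0,-0.06],0,1],[[0,0,-0.06],0,1],[[0,0,-0.06],0,1],[[0,0,-0.06],0,1]]}}

```text
t: 12.8
position: [0.6112, -0.1065, 0.2598]
orientation: [-0.065, 0.998, -0.0, 0.001]
wrist_force: [5.8, -2.2, -5.6]
opening: 0.0318
```

Request:
{"op": "send_rows", "data": {"increments": [[[0,0,-0.03],0,1],[[0,0,-0.02],0,1],[[0,0,-0.01],0,1],[[0,0,-0.01],0,1],[[0,0,0],0,1],[[0,0,0],0,1]]}}

```text
t: 13.4
position: [0.6113, -0.1065, 0.274]
orientation: [-0.065, 0.998, -0.001, 0.001]
wrist_force: [5.6, -3.9, -2.3]
opening: 0.0317
```

```bash
python3 - <<'E'
from h import *
delta([.6115,-.1065,.2759])
S=imaging.camera('side');Q=imaging.camera('scene');W=imaging.camera('wrist')
a=cv2.resize(S[130:270,270:400],(371,400),interpolation=cv2.INTER_CUBIC);b=cv2.resize(Q[190:330,220:360],(400,400),interpolation=cv2.INTER_CUBIC)
cv2.imwrite('pics/w8.png',W[:,:,::-1]);cv2.imwrite('pics/side8.png',S[:,:,::-1])
cv2.imwrite('pics/v8.png',np.hstack([a,b])[:,:,::-1])
E
```

```text
t 13.4 pos [ 0.6113 -0.1065  0.274 ] yaw -172.52 tilt [ 0.002 -0.001 -1.   ] F [ 5.6 -3.9 -2.3] open 0.0317
tool delta m [-0.0002 -0.     -0.0019] units [-0.001 -0.    -0.01 ]
```

View pics/v8.png

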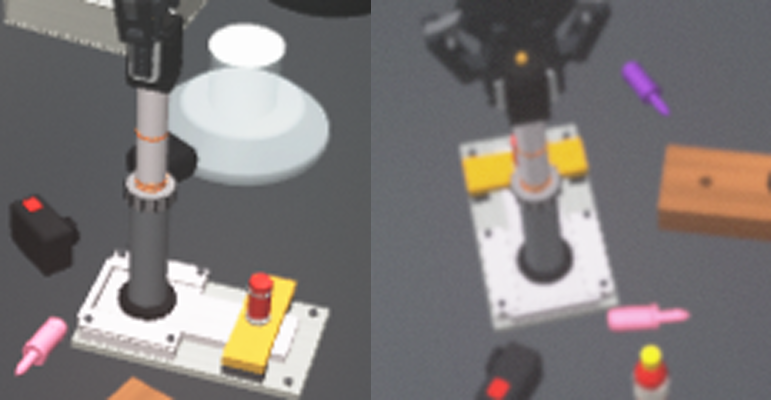

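Request:
{"op": "send_rows", "data": {"increments": [[[0,0,-0.006],0,1],[[0,0,-0.006],0,1],[[0,0,0],0,1],[[0,0,0],0,1],[[0,0,0],0,1]]}}

```text
t: 14.05
position: [0.6112, -0.1065, 0.276]
orientation: [-0.065, 0.998, -0.0, 0.001]
wrist_force: [6.2, -3.2, -3.4]
opening: 0.0316
```

```bash
python3 -c "
from h import *
s=bot.read_state();delta([.6115,-.1065,.2759],s);print(s['joint_velocities'].round(4))"
```

```text
t 14.05 pos [ 0.6112 -0.1065  0.276 ] yaw -172.52 tilt [ 0.002 -0.001 -1.   ] F [ 6.2 -3.2 -3.4] open 0.0316
tool delta m [-0.0003 -0.      0.0001] units [-0.001 -0.     0.001]
[ 0.0006 -0.001  -0.0011 -0.0001 -0.0018  0.0021]
```

Request:
{"op": "send_rows", "data": {"increments": [[[0,0,-0.008],0,1],[[0,0,-0.008],0,1],[[0,0,0],0,1],[[0,0,0],0,1]]}}

```text
t: 14.45
position: [0.6109, -0.1065, 0.2761]
orientation: [-0.065, 0.998, 0.0, -0.001]
wrist_force: [8.5, -3.5, -14.9]
opening: 0.0316
```

```bash
python3 - <<'E'
from h import *
s=bot.read_state();delta([.6115,-.1065,.2759],s)
S=imaging.camera('side')
_,m=blobs(S,(4,110,110),(16,255,255),3,(300,150,340,205));print(_)
print(blobs(S,(0,150,90),(6,255,255),30,(340,210,390,260))[0], blobs(cv2.imread('pics/side6.png')[:,:,::-1].copy(),(0,150,90),(6,255,255),30,(340,210,390,260))[0])
E
```

```text
t 14.45 pos [ 0.6109 -0.1065  0.2761] yaw -172.52 tilt [-0.002  0.    -1.   ] F [  8.5  -3.5 -14.9] open 0.0316
tool delta m [-0.0006 -0.0001  0.0002] units [-0.003 -0.001  0.001]
[(array([319. , 176.5]), [318, 176, 3, 2, 4]), (array([323., 178.]), [322, 178, 3, 1, 3]), (array([323.4, 194.2]), [318, 192, 10, 5, 19])]
[(array([361.1, 228.8]), [358, 226, 7, 7, 42]), (array([360.5, 237.1]), [357, 234, 8, 7, 43])] [(array([360.9, 228.8]), [358, 226, 7, 7, 42]), (array([360.3, 237.1]), [357, 234, 8, 7, 43])]
```

At the end stop: the downward force rose to 15 N with no further travel. The pin hasn't moved, so I'm handing in.

```bash
python3 -c "
from h import *
print(ticket.sign_off())"
```

```text
the job is handed in; nothing more can be done
None
```

I put the lock pin into the dock, drew the monopod up to its second stop and handed the job in at about 14.5 s; the sign-off gives no verdict. The arm was still holding the head with the button pressed.

- **Pin:** I took it from the wooden block and pushed it through the bridge and foot. It met a firm 14 N stop at the expected depth, and I let go. Afterwards it stood upright, and in the side view it had moved by no more than 0.2 px by the end, so the pin and foot look unmoved.
- **Button:** I pinched the head at 40 N. The opening read 31.6 mm, which means the button is flush.
- **Telescope:** It rose 100 mm to its end stop. The pull climbed to about 15 N with no further travel, and both the single ring and the pair of rings showed above the collar.
- **Bystanders:** None looked moved in the pictures I viewed; I did not measure their positions.

One disagreement: just before insertion, the wrist and side views differed by about 1–2 mm on where the hole was. I went in between, and the pin slid in with up to 8 N of sideways force by the time it was seated.

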